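Slide the loaded sorting tray down into its bay and catch it

ROBOT

A 7-joint arm with a two-finger parallel gripper is mounted at the origin on a cart in front of the work surface, level with it; the furniture and walls round the work are solid. World frame = base frame: x ahead of the robot, y to its left, z up, the work surface at z = 0. Lengths are in m, angles in rad, forces in N, time in s.
With the tool pointing down it reaches from about 0.4 to 0.875 m from the base axis. Payload 4.4 kg.
Tool frame: the origin (TCP) lies on the centre line of the jaws, within the pads' length; the fingertips stand 22 mm ahead of it and the grasp point (between the pads) lies 3 mm ahead of it; z points along the fingers, y is the line along which they close (so a half turn about z gives the same grasp; the last joint's range is limited). The gripper opens to 85 mm and grips with 20 to 120 N. Pads are 22 mm wide; open, the fingers measure 114 mm over their backs; the gripper's body (76 mm by 85 mm) begins 54 mm behind the grasp point. The pads swing forward as they close: fully open they stand 13 mm farther back than shut.
Start: joints at [-1.319, 0.628, 0.038, 1.517, -0.027, 0.996, -0.02], TCP at [0.203, 0.617, 0.253] pointing down, gripper open.
Joint ranges: [-3.06, 3.06], [-0.37, 2.12], [-1.25, 1.32], [0.18, 2.47], [-1.1, 4.24], [0.23, 1.98], [-2.94, 2.94]. Speed limits (rad/s): [2.57, 2.57, 3.14, 3.14, 3.14, 3.14, 3.14].

INTERFACE

Orientations are given as a 3x3 rotation matrix whose columns are the frame's x, y, z axes.
In Python, from rig import arm, viewer gives the robot as it stands.
- The arm moves only by the tool apply_moves, never from a script. Its argument "series" is a list of rows, each an object with "offset": the shift along the tool's x, y, z in cm, a list of three; "rot": the turn, a rotation vector about the tool's x, y, z in degrees, a list of three. A call has 1 to 20 rows; each row is the pose to reach, as a shift and turn from the pose commanded when the call began, along the tool's axes at that moment; what a row does not reach only later rows make up. A row lasts 1/8 s, in which the tool goes at most 62.5 mm and 10.7 degrees, less where a joint would pass 70% of its speed; a pose out of reach is approached as far as the arm can. A call with a gripper value outside its range is refused whole. "hand" is the opening, from 0 (shut) to 1 (fully open), set as the call begins (left out, the last holds). The fingers move at their own pace and stop on an object; "newtons" is the grip in N (left out, the last holds). Time passes only in rows, so rows that repeat a pose let the fingers close. It gives the time, the measured TCP pose, the force, the opening and the grip force at its end, in the units of the state.
- arm.get_state(): the state, without advancing time (a new reading comes with each control period).
- viewer.read_camera(name): name is "scene" or "top" or "wrist"; returns a dict with "frame" (400x640x3 uint8, red, green, blue), "fx", "fy", "cx", "cy" (pixels), "extrinsics" (4x4, takes a point from camera to world coordinates). Camera axes: x right, y down, z forward; pixel columns grow to the right and rows downward; lengths in m; the calibration is good to about 2 mm. A picture is of the moment at which its call begins. There is no depth.
- arm.sign_off(): hands the job in; it is judged then, once.
The state is a dict: "clock": time; "qpos": joint angles; "qd": joint speeds; "tau": joint torques, N m; "eef_pos": TCP position; "tcp_rot": TCP orientation; "contact_force": force on the tool from outside, world axes, zero at the start; "ft_torque": the same for the moment, N m; "opening": finger opening in m; "grasp_force": force on a finger pad.
Only numpy, scipy, OpenCV 4.12 (cv2) and the standard library are available. Lean on these libraries where they do the work, as an engineer would, in place of code of your own. Each camera call takes 0.05 s, during which the arm holds its last target. There are 200 camera calls.

TASK

Swing the brass catch aside by its red post, slide the white tray, with the bottle standing in it, off the plywood deck and down over the step into the blue bay until it is fully home against the end stop, then turn the catch back square across behind it. Slide the tray, do not lift it, and go gently: the bottle must stay standing and the two stones must stay in the tray. Leave the two wax bars and the pot beside the bay where they are.

Things in the scene. Friction and masses are not known exactly. Their poses are not given: they have to be found in the camera images.
- station: Fixed two-level stand, 480 x 200 mm. Origin on the worktop under the step; +x along the slide (upper deck to lower bay), +y to the side with the catch's pivot, z up. Plywood upper deck: top 30 mm high, x -280 to -6 mm, no rails. Blue lower bay: top 20 mm high, x 0 to 200 mm: a 10 mm step down, 6 mm gap. A tall polishing lathe stands behind and left of the bay.
- bay (a point): Point on the bay's blue floor under the centre of a tray that is fully home and square; station x = 100, y = 0, height 20 mm. End stop with rubber face 65 mm further along the slide. Low aluminium side rails (inner faces 81.5 mm either side of the middle line) flare out to about 93 mm at the mouth (station x 5 to 47 mm). Tops of rails and stop: 32 mm over the worktop.
- catch (a joint): Angle of the brass catch, rad: an arm on a vertical pivot at station x = 12, y = 112 mm. 0 (at its stop): square across the bay's mouth, pointing to station -y; grows as it swings back over the upper deck; 1.57: points to station -x, clear of the tray's path; stops at 1.75. Arm 82 mm long, 12 wide, 33 to 43 mm above the worktop. Light friction (0.7 N at the post); stays where left.
- catch_post (a point): Top centre of the catch's upright red post: 14 mm thick, round, 60 mm from the pivot along the arm, from the arm (43 mm) up to 88 mm over the worktop. At catch = 0 it stands at station x = 12, y = 52 mm; at 1.57 at x = -48, y = 112 mm.
- tray: White open sorting tray, loose, 85 g; rim 141 mm along its x, 151 mm along its y; 28 mm high, walls 3 mm. Origin at the centre of its underside, z up. It starts on the upper deck with its +x roughly along the slide. Flat end walls that can be pushed at x = -65 and 65 mm (116 mm wide), side walls at y = -70 and 70 mm.
- bottle: Amber bottle with black cap, 44 mm diameter, 110 mm tall, about 150 g, standing loose in the tray. Origin at the centre of its underside, z up.
- stone_a: Green rough stone, 22 x 27 x 19 mm, loose in the tray; origin under its centre.
- stone_b: Green rough stone, 16 x 33 x 18 mm, loose in the tray; origin under its centre.
- wax_green: Green wax bar, 34 x 88 x 28 mm, lying on the worktop beside the bay; bystander. Origin under its centre, length along y.
- wax_white: White wax bar, 32 x 72 x 26 mm, lying on the worktop past the end stop; bystander. Origin under its centre, length along y.
- pot: White pot with blue lid, 56 mm diameter, 52 mm tall, on the worktop past the end stop; bystander. Origin under its centre.

How it is judged:
By the outcome, as a careful person would: the job done as asked, in the order asked, and still so for the second after the job is handed in, with the robot touching nothing.
It also fails if it takes over 72 s, if anything falls off the work surface, if the arm or the gripper's body presses on something with over 40 N, if the wrist force passes 120 N, or if a joint passes its speed limit or range.

## Working session

There is one attempt and no reset: what is moved stays moved. The work goes in short steps, Python scripts to look and compute and a tool call to move; the robot and the scene stay as the last step left them, time stands still between calls to the robot, and variables do not carry over. Pictures are saved under pics/ and viewed, at most 13 in all, crops included, and the job is handed in when it is done.

Besides the shell and the picture viewer there is one more tool, called as name(argument=value, ...), one argument or row to a line, values as JSON. apply_moves: Moves the arm, as the interface text tells. Its arguments: {"type":"object","properties":{"series":{"type":"array","items":{"type":"object","properties":{"offset":{"type":"array","items":{"type":"number"}},"rot":{"type":"array","items":{"type":"number"}}}}},"hand":{"type":"number"},"newtons":{"type":"number"}},"required":["series"]}

```bash
mkdir -p pics; ls
python3 - <<'E'
from rig import arm, viewer
import cv2,numpy as np,pickle
d={}
for n in("scene","top"):
    c=viewer.read_camera(n);d[n]=c
    cv2.imwrite(f"pics/{n}0.png",c["frame"][:,:,::-1])
    print(n,c["fx"],c["fy"],c["cx"],c["cy"],np.round(c["extrinsics"],4).tolist())
pickle.dump(d,open("c0.pkl","wb"))
s=arm.get_state();print(s)
E
```

```text
pics
scene 407.71210041178205 407.71210041178205 315.5533274632402 195.01243992125984 [[0.8529, -0.2379, 0.4648, 0.1122], [-0.5221, -0.3835, 0.7618, -0.8207], [-0.003, -0.8924, -0.4513, 0.4918], [0.0, 0.0, 0.0, 1.0]]
top 378.6822713323833 378.6822713323833 319.85167778058866 197.01725880857646 [[0.0018, -0.9857, 0.1688, 0.4316], [-0.9999, -0.0, 0.0104, -0.115], [-0.0103, -0.1688, -0.9856, 0.9195], [0.0, 0.0, 0.0, 1.0]]
{'clock': 0.1, 'qpos': array([-1.31879893,  0.6292149 ,  0.03844875,  1.51828972, -0.02699135,
        0.99631092, -0.01997883]), 'qd': array([-0.00124006, -0.00155036,  0.00059638, -0.00256619, -0.00048087,
       -0.00063661,  0.00077063]), 'tau': array([ 4.23846301e-03, -5.64530146e+01,  1.23113092e+00, -1.93971115e+01,
        1.14109222e-02,  5.44194714e-03,  4.37644417e-06]), 'eef_pos': array([0.20291713, 0.61695209, 0.25249925]), 'tcp_rot': array([[-9.49932910e-01,  3.12453530e-01, -5.08632511e-04],
       [ 3.12453943e-01,  9.49931516e-01, -1.62720243e-03],
       [-2.52590924e-05, -1.70465738e-03, -9.99998547e-01]]), 'contact_force': array([ 0.01778598,  0.13319075, -0.0001958 ]), 'ft_torque': array([-0.01214873, -0.06548224,  0.01659072]), 'grasp_force': 0.0, 'opening': 0.08558152286515387}
```

View pics/top0.png

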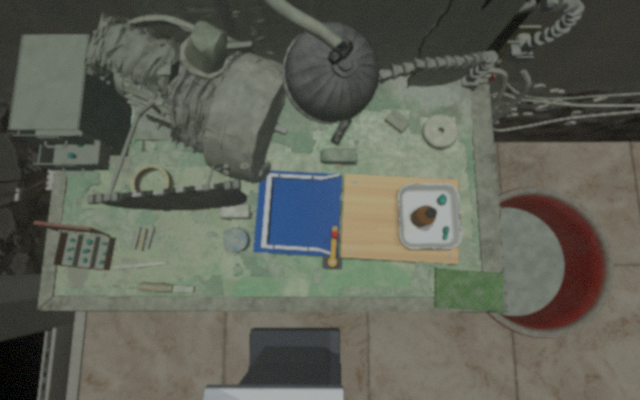

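View pics/scene0.png

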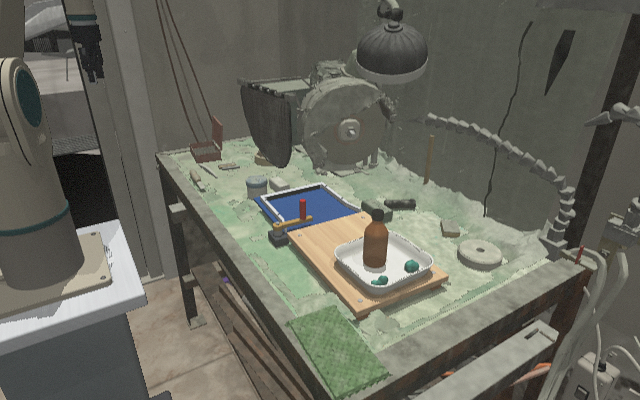

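Top view: blue bay at px (255-343, 173-255), deck to its right up to px 460, white tray about (429,217) with the bottle (425,217) and stones (441,200) and (445,232), and the catch's pivot (333,263) with the red post near (336,233). Scene view agrees, with the bottle standing.

```bash
cat > h.py <<'E'
import cv2,numpy as np
def ray(c,uv,z):
    uv=np.atleast_2d(uv).astype(float);E=c["extrinsics"]
    d=np.c_[(uv[:,0]-c["cx"])/c["fx"],(uv[:,1]-c["cy"])/c["fy"],np.ones(len(uv))]@E[:3,:3].T
    o=E[:3,3];return o+d*((z-o[2])/d[:,2])[:,None]
def blob(c,lo,hi,roi=None):
    h=cv2.cvtColor(c["frame"],cv2.COLOR_RGB2HSV);m=cv2.inRange(h,np.array(lo),np.array(hi))
    if roi:
        k=np.zeros_like(m);x0,y0,x1,y1=roi;k[y0:y1,x0:x1]=1;m*=k
    cs,_=cv2.findContours(m,cv2.RETR_EXTERNAL,cv2.CHAIN_APPROX_NONE)
    return sorted(cs,key=cv2.contourArea,reverse=True)
E
python3 - <<'E'
import pickle,cv2,numpy as np
from h import *
np.set_printoptions(precision=4,suppress=True)
d=pickle.load(open("c0.pkl","rb"));t=d["top"];s=d["scene"]
def rect(c,cnt,z):
    p=ray(c,cnt.reshape(-1,2),z)[:,:2].astype(np.float32);r=cv2.minAreaRect(p);print(r,'\n',cv2.boxPoints(r))
print("blue");rect(t,blob(t,(105,120,60),(125,255,255),(240,160,350,262))[0],.02)
print("wood");w=blob(t,(8,60,120),(25,200,255),(338,165,470,270));rect(t,w[0],.03)
print("tray");w=blob(t,(0,0,130),(180,40,255),(385,175,470,258));rect(t,w[0],.058)
for n,c,roi in(("top",t,(320,215,350,262)),("scene",s,(290,190,315,225))):
    for lo,hi in(((0,150,80),(6,255,255)),((174,150,80),(180,255,255))):
        b=blob(c,lo,hi,roi)
        if b:print("red",n,cv2.boundingRect(b[0]),cv2.contourArea(b[0]))
print("stones",[ray(t,np.mean(b.reshape(-1,2),0),.04)[0] for b in blob(t,(70,120,30),(95,255,255),(395,180,465,255))[:3]])
a=cv2.resize(t["frame"][165:275,240:470],None,fx=3.4,fy=3.4,interpolation=cv2.INTER_CUBIC);b=cv2.resize(s["frame"][170:310,240:450],(782,521//2*1),interpolation=cv2.INTER_CUBIC)
b=cv2.resize(s["frame"][170:300,230:460],None,fx=1.55,fy=1.55,interpolation=cv2.INTER_CUBIC)
o=np.zeros((a.shape[0]+b.shape[0],max(a.shape[1],b.shape[1]),3),np.uint8);o[:a.shape[0],:a.shape[1]]=a;o[a.shape[0]:,:b.shape[1]]=b
print(o.shape);cv2.imwrite("pics/z.png",o[:,:,::-1])
E
```

```text
blue
((0.5520938634872437, -0.06916636973619461), (0.16401594877243042, 0.17504821717739105), 86.77964782714844) 
 [[ 0.4601 -0.1461]
 [ 0.6349 -0.156 ]
 [ 0.6441  0.0078]
 [ 0.4693  0.0176]]
wood
((0.5343299508094788, -0.2941257953643799), (0.2734222710132599, 0.20020835101604462), 86.83496856689453) 
 [[ 0.4268 -0.4251]
 [ 0.6267 -0.4362]
 [ 0.6418 -0.1632]
 [ 0.4419 -0.1521]]
tray
((0.5414924621582031, -0.36474740505218506), (0.16291223466396332, 0.18980182707309723), 86.31349182128906) 
 [[ 0.4416 -0.4399]
 [ 0.631  -0.4521]
 [ 0.6414 -0.2896]
 [ 0.452  -0.2774]]
red top (333, 232, 4, 6) 12.0
red scene (300, 200, 6, 2) 4.5
stones [array([ 0.5768, -0.3925,  0.04  ]), array([ 0.5047, -0.3978,  0.04  ])]
(576, 782, 3)
```

View pics/z.png

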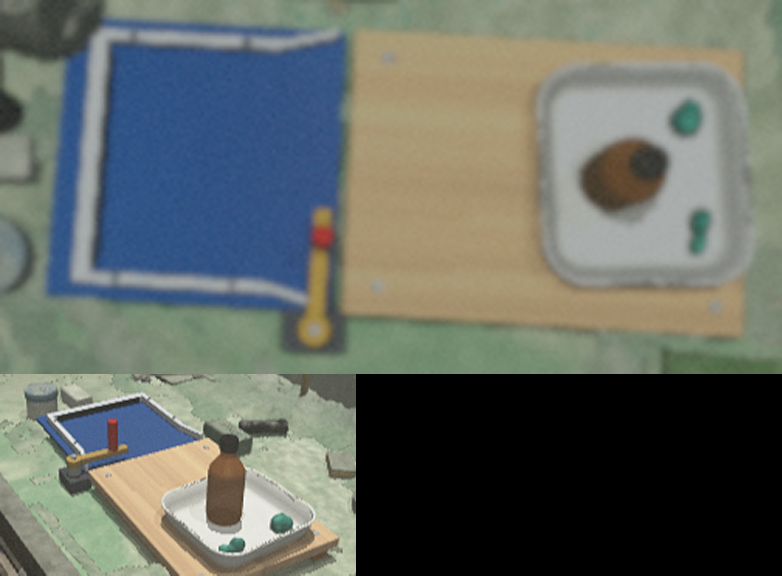

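Zoomed: the catch is at 0, with the red post at crop (322,236) and pivot (314,330). The tray spans crop u 538–750, v 62–288. The bottle is near its forward half and both stones are near its rear.

```bash
cat >> h.py <<'E'
EX=np.array([.0552,.9985]);EY=np.array([-.9985,.0552]);O=np.array([.5422,-.1513])
def s2w(x,y):return O+x*EX+y*EY
def w2s(p):p=np.asarray(p)[...,:2]-O;return np.stack([p@EX,p@EY],-1)
def two(c1,a,c2,b):
    A=[];r=[]
    for c,uv in((c1,a),(c2,b)):
        E=c["extrinsics"];d=ray(c,uv,0)[0]-E[:3,3];d/=np.linalg.norm(d);P=np.eye(3)-np.outer(d,d);A.append(P);r.append(P@E[:3,3])
    return np.linalg.lstsq(np.vstack(A),np.hstack(r),rcond=None)[0]
def plan(st,xyz,yaw_x=None):
    """cm offset and deg turn about tool z so tool x points along EX, in current tool frame"""
    R=st["tcp_rot"];o=R.T@(np.asarray(xyz)-st["eef_pos"])*100
    g=np.c_[np.r_[EX,0],np.r_[-EY,0],[0,0,-1]]
    from scipy.spatial.transform import Rotation as Q
    return np.round(o,2),np.round(Q.from_matrix(R.T@g).as_rotvec(degrees=True),1)
E
python3 - <<'E'
import pickle
from h import *
from rig import arm
np.set_printoptions(precision=4,suppress=True)
d=pickle.load(open("c0.pkl","rb"));t=d["top"];s=d["scene"]
cr=lambda u,v:(240+u/3.4,165+v/3.4)
for n,u in(("L",(538,175)),("R",(750,175)),("T",(644,62)),("B",(644,288))):print(n,w2s(ray(t,cr(*u),.058))*1e3)
print("post",w2s(ray(t,cr(322,236),.075))*1e3,"pivot",w2s(ray(t,cr(314,330),.045))*1e3)
print("2view post top",two(t,cr(322,228),s,(303,198.5)))
print("bottle base scene",w2s(ray(s,(375,264),.034))*1e3,"cap top-view z.143",w2s(ray(t,cr(650,160),.143))*1e3,"cap scene",w2s(ray(s,(377,212),.140))*1e3)
m=[c for lo in(150,165,180) for c in blob(t,(0,0,lo),(180,30,255),(385,175,470,258))[:1]]
for c in m:
    p=w2s(ray(t,c.reshape(-1,2),.033)).astype(np.float32)*1e3;print(cv2.minAreaRect(p))
st=arm.get_state()
for p in((.26,.40,.25),(.42,.05,.22),(*s2w(.012,.052),.16)):print(p,plan(st,p))
E
```

```text
L [[-133.915     0.7836]]
R [[-275.5331   -7.1241]]
T [[-204.137   -80.6652]]
B [[-205.4123   72.0497]]
post [[ 9.2294 50.9969]] pivot [[ 10.6698 111.8018]]
2view post top [ 0.4961 -0.139   0.088 ]
bottle base scene [[-198.3723    2.2461]] cap top-view z.143 [[-185.1511   -1.1184]] cap scene [[-189.7249   -0.1467]]
((-206.33079528808594, -6.926872253417969), (116.84270477294922, 125.19186401367188), 3.237226724624634)
((-205.6309051513672, -5.636589050292969), (109.90406799316406, 118.0802993774414), 3.2356913089752197)
(0.26, 0.4, 0.25) (array([-12.2 , -18.82,   0.28]), array([-0.1,  0.1, 75. ]))
(0.42, 0.05, 0.22) (array([-38.34, -47.07,   3.33]), array([-0.1,  0.1, 75. ]))
(np.float64(0.49094039999999994), np.float64(-0.1364476), 0.16) (array([-50.9 , -62.55,   9.36]), array([-0.1,  0.1, 75. ]))
```

apply_moves(
  series=[
    {"offset": [-6, -9.4, 0.2], "rot": [0, 0, 10]},
    {"offset": [-12, -18.8, 0.3], "rot": [0, 0, 20]},
    {"offset": [-12, -18.8, 0.3], "rot": [0, 0, 30]},
    {"offset": [-12, -18.8, 0.3], "rot": [0, 0, 37]},
    {"offset": [-20, -27, 1], "rot": [0, 0, 45]},
    {"offset": [-20, -27, 1], "rot": [0, 0, 50]},
    {"offset": [-29, -37, 2], "rot": [0, 0, 58]},
    {"offset": [-29, -37, 2], "rot": [0, 0, 64]},
    {"offset": [-38.3, -47, 3.3], "rot": [0, 0, 70]},
    {"offset": [-38.3, -47, 3.3], "rot": [0, 0, 75]},
    {"offset": [-38.3, -47, 3.3], "rot": [0, 0, 75]},
    {"offset": [-45, -55, 5.5], "rot": [0, 0, 75]},
    {"offset": [-45, -55, 5.5], "rot": [0, 0, 75]},
    {"offset": [-50.9, -62.6, 9.3], "rot": [0, 0, 75]},
    {"offset": [-50.9, -62.6, 9.3], "rot": [0, 0, 75]},
    {"offset": [-50.9, -62.6, 9.3], "rot": [0, 0, 75]},
    {"offset": [-50.9, -62.6, 9.3], "rot": [0, 0, 75]},
    {"offset": [-50.9, -62.6, 9.3], "rot": [0, 0, 75]},
  ],
  hand=0.5,
)

```text
clock: 2.35
eef_pos: [0.4909, -0.1346, 0.1606]
tcp_rot: [[0.054, 0.999, -0.0], [0.999, -0.054, 0.001], [0.001, -0.0, -1.0]]
contact_force: [0.8, 0.6, -0.6]
opening: 0.0426
grasp_force: 0.0
```

Run:
```python
from rig import arm, viewer
from h import *
np.set_printoptions(precision=4,suppress=True)
c=viewer.read_camera("wrist");w=c["frame"];s=viewer.read_camera("scene")["frame"][130:260,200:420]
o=np.zeros((400,640,3),np.uint8);o[:]=w
o=np.vstack([o,np.zeros((190,640,3),np.uint8)]);o[400:590,:322]=cv2.resize(s,(322,190))
cv2.imwrite("pics/w1.png",o[:,:,::-1])
for lo,hi in(((0,140,60),(7,255,255)),((174,140,60),(180,255,255))):
    b=blob(c,lo,hi)
    if b:
        (u,v),r=cv2.minEnclosingCircle(b[0]);print(cv2.boundingRect(b[0]),u,v,r,ray(c,(u,v),.088))
print(arm.get_state()["eef_pos"],np.round(c["extrinsics"],3).tolist())
```

```text
(314, 203, 21, 38) 324.0 221.5 18.500099182128906 [[ 0.4928 -0.1298  0.088 ]]
(324, 238, 1, 1) 324.0 238.0 9.999999747378752e-05 [[ 0.4922 -0.1416  0.088 ]]
[ 0.4911 -0.1349  0.1607] [[0.999, -0.052, -0.016, 0.494], [-0.055, -0.955, -0.292, -0.059], [0.0, 0.293, -0.956, 0.28], [0.0, 0.0, 0.0, 1.0]]
```

View pics/w1.png

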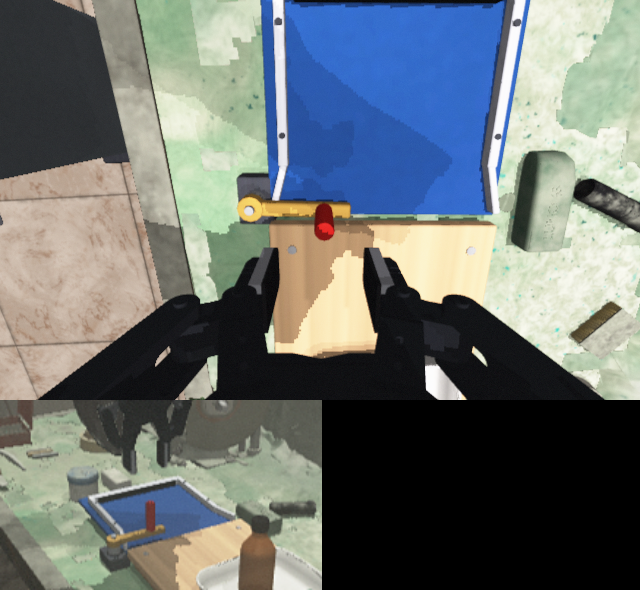

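Wrist view: the post top is at (325,229), centred between the fingers. The scene inset shows the gripper above it. I'll descend and close lightly.

apply_moves(
  series=[
    {"offset": [0, 0.15, 3], "rot": [0, 0, 0]},
    {"offset": [0, 0.15, 6], "rot": [0, 0, 0]},
    {"offset": [0, 0.15, 8], "rot": [0, 0, 0]},
    {"offset": [0, 0.15, 9.2], "rot": [0, 0, 0]},
    {"offset": [0, 0.15, 9.2], "rot": [0, 0, 0]},
  ],
)

```text
clock: 3.08
eef_pos: [0.4922, -0.1359, 0.068]
tcp_rot: [[0.055, 0.998, -0.001], [0.998, -0.055, 0.0], [0.0, -0.001, -1.0]]
contact_force: [-0.5, 0.2, 0.1]
opening: 0.0428
grasp_force: 0.0
```

apply_moves(
  series=[
    {"offset": [0, 0, 0], "rot": [0, 0, 0]},
    {"offset": [0, 0, 0], "rot": [0, 0, 0]},
    {"offset": [0, 0, 0], "rot": [0, 0, 0]},
    {"offset": [0, 0, 0], "rot": [0, 0, 0]},
    {"offset": [0, 0, 0], "rot": [0, 0, 0]},
  ],
  hand=0.1,
  newtons=20,
)

```text
clock: 3.7
eef_pos: [0.4931, -0.1364, 0.0691]
tcp_rot: [[0.056, 0.998, 0.002], [0.998, -0.056, -0.0], [-0.0, 0.002, -1.0]]
contact_force: [-0.9, 0.0, 5.6]
opening: 0.0133
grasp_force: 21.2
```

apply_moves(
  series=[
    {"offset": [-0.78, -0.05, 0], "rot": [0, 0, 0]},
    {"offset": [-1.55, -0.2, 0], "rot": [0, 0, 0]},
    {"offset": [-2.3, -0.46, 0], "rot": [0, 0, 0]},
    {"offset": [-3, -0.8, 0], "rot": [0, 0, 0]},
    {"offset": [-3.65, -1.24, 0], "rot": [0, 0, 0]},
    {"offset": [-4.24, -1.76, 0], "rot": [0, 0, 0]},
    {"offset": [-4.76, -2.35, 0], "rot": [0, 0, 0]},
    {"offset": [-5.2, -3, 0], "rot": [0, 0, 0]},
    {"offset": [-5.54, -3.7, 0], "rot": [0, 0, 0]},
    {"offset": [-5.8, -4.45, 0], "rot": [0, 0, 0]},
    {"offset": [-5.95, -5.22, 0], "rot": [0, 0, 0]},
    {"offset": [-6, -6, 0], "rot": [0, 0, 0]},
    {"offset": [-6, -6.1, 0], "rot": [0, 0, 0]},
    {"offset": [-6, -6.1, 0], "rot": [0, 0, 0]},
  ],
)

```text
clock: 5.45
eef_pos: [0.4287, -0.1977, 0.069]
tcp_rot: [[0.06, 0.998, 0.004], [0.998, -0.06, -0.007], [-0.007, 0.004, -1.0]]
contact_force: [0.8, -8.5, 5.4]
opening: 0.0136
grasp_force: 21.2
```

apply_moves(
  series=[
    {"offset": [0, 0, 0], "rot": [0, 0, 0]},
    {"offset": [0, 0, 0], "rot": [0, 0, 0]},
    {"offset": [0, 0, 0], "rot": [0, 0, 0]},
    {"offset": [0, 0, -3], "rot": [0, 0, 0]},
    {"offset": [0, 0, -7], "rot": [0, 0, 0]},
    {"offset": [0, 0, -12], "rot": [0, 0, 0]},
    {"offset": [0, 0, -16], "rot": [0, 0, 0]},
    {"offset": [0, 0, -16], "rot": [0, 0, 0]},
  ],
  hand=0.5,
)

```text
clock: 6.45
eef_pos: [0.4296, -0.1932, 0.2307]
tcp_rot: [[0.055, 0.998, 0.005], [0.998, -0.055, -0.002], [-0.001, 0.005, -1.0]]
contact_force: [1.1, 0.9, -0.7]
opening: 0.0423
grasp_force: 0.0
```

Run:
```python
from rig import arm, viewer
from h import *
np.set_printoptions(precision=4,suppress=True)
w=viewer.read_camera("wrist");t=viewer.read_camera("top")
o=np.zeros((580,640,3),np.uint8);o[:400]=w["frame"];o[400:,:376]=cv2.resize(t["frame"][165:275,240:470],(376,180))
cv2.imwrite("pics/w2.png",o[:,:,::-1])
for c in(w,):
    b=blob(c,(0,140,60),(7,255,255))
    if b:
        p=b[0].reshape(-1,2);print(cv2.boundingRect(b[0]));u=p[p[:,1]>p[:,1].max()-12].mean(0);print(u,w2s(ray(c,u,.088))*1e3)
st=arm.get_state();print(st["eef_pos"])
print("pre-push",plan(st,(*s2w(-.305,-.003),.22)))
```

```text
(312, 180, 15, 25)
[318.8621 199.2414] [[-48.3513 111.4581]]
[ 0.4279 -0.1922  0.228 ]
pre-push (array([-25.78,  11.49,   0.79]), array([-0., -0., -0.]))
```

View pics/w2.png

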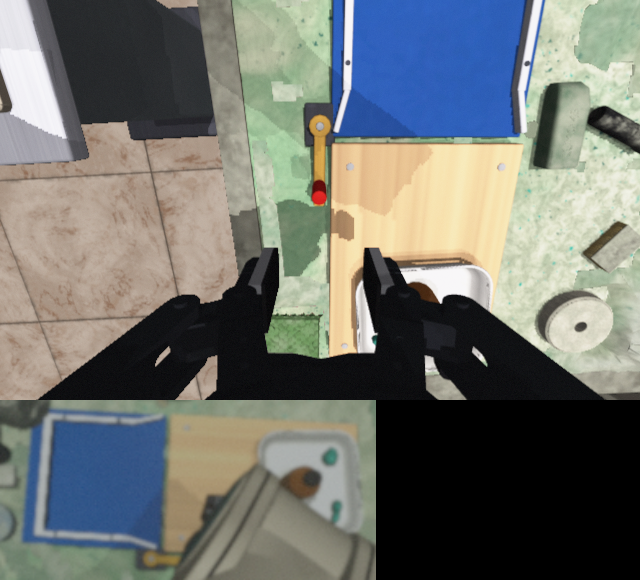

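Wrist view: the red post is at (319,197), beside the deck edge, so the catch is at ≈1.57 and clear. Next I'll find the open fingertip height by lightly touching the empty deck.

apply_moves(
  series=[
    {"offset": [-1.7, 5.6, 0], "rot": [0, 0, 0]},
    {"offset": [-3.3, 11.2, 0], "rot": [0, 0, 0]},
    {"offset": [-3.3, 11.2, 5], "rot": [0, 0, 0]},
    {"offset": [-3.3, 11.2, 10], "rot": [0, 0, 0]},
    {"offset": [-3.3, 11.2, 14], "rot": [0, 0, 0]},
    {"offset": [-3.3, 11.2, 16.5], "rot": [0, 0, 0]},
    {"offset": [-3.3, 11.2, 16.7], "rot": [0, 0, 0]},
    {"offset": [-3.3, 11.2, 16.7], "rot": [0, 0, 0]},
  ],
  hand=0.8,
)

```text
clock: 7.55
eef_pos: [0.5378, -0.2321, 0.061]
tcp_rot: [[0.056, 0.998, -0.001], [0.998, -0.056, 0.0], [0.0, -0.001, -1.0]]
contact_force: [0.2, -0.2, 0.7]
opening: 0.0683
grasp_force: 0.0
```

apply_moves(
  series=[
    {"offset": [0, 0, 0.3], "rot": [0, 0, 0]},
    {"offset": [0, 0, 0.6], "rot": [0, 0, 0]},
    {"offset": [0, 0, 0.6], "rot": [0, 0, 0]},
  ],
)

```text
clock: 7.92
eef_pos: [0.5383, -0.2319, 0.0555]
tcp_rot: [[0.056, 0.998, 0.0], [0.998, -0.056, 0.0], [0.0, 0.0, -1.0]]
contact_force: [-0.3, 0.7, 0.7]
opening: 0.0685
grasp_force: 0.0
```

apply_moves(
  series=[
    {"offset": [0, 0, 0.2], "rot": [0, 0, 0]},
    {"offset": [0, 0, 0.4], "rot": [0, 0, 0]},
    {"offset": [0, 0, 0.4], "rot": [0, 0, 0]},
  ],
)

```text
clock: 8.3
eef_pos: [0.538, -0.232, 0.0511]
tcp_rot: [[0.056, 0.998, -0.0], [0.998, -0.056, 0.0], [0.0, -0.0, -1.0]]
contact_force: [0.7, 0.3, -0.2]
opening: 0.0685
grasp_force: 0.0
```

apply_moves(
  series=[
    {"offset": [0, 0, 0.2], "rot": [0, 0, 0]},
    {"offset": [0, 0, 0.4], "rot": [0, 0, 0]},
    {"offset": [0, 0, 0.4], "rot": [0, 0, 0]},
  ],
)

```text
clock: 8.68
eef_pos: [0.5381, -0.232, 0.0471]
tcp_rot: [[0.056, 0.998, -0.0], [0.998, -0.056, 0.0], [0.0, -0.0, -1.0]]
contact_force: [-0.6, 0.2, -0.0]
opening: 0.0682
grasp_force: 0.0
```

apply_moves(
  series=[
    {"offset": [0, 0, -5], "rot": [0, 0, 0]},
    {"offset": [0, 0, -10], "rot": [0, 0, 0]},
    {"offset": [0, 0, -16], "rot": [0, 0, 0]},
    {"offset": [-5, 0.1, -17], "rot": [0, 0, 0]},
    {"offset": [-11, 0.2, -17], "rot": [0, 0, 0]},
    {"offset": [-17, 0.3, -17], "rot": [0, 0, 0]},
    {"offset": [-22.4, 0.3, -17], "rot": [0, 0, 0]},
    {"offset": [-22.4, 0.3, -17], "rot": [0, 0, 0]},
    {"offset": [-22.4, 0.3, -12], "rot": [0, 0, 0]},
    {"offset": [-22.4, 0.3, -7], "rot": [0, 0, 0]},
    {"offset": [-22.4, 0.3, -3], "rot": [0, 0, 0]},
    {"offset": [-22.4, 0.3, -0.2], "rot": [0, 0, 0]},
    {"offset": [-22.4, 0.3, -0.2], "rot": [0, 0, 0]},
    {"offset": [-22.4, 0.3, -0.2], "rot": [0, 0, 0]},
  ],
)

```text
clock: 10.42
eef_pos: [0.5295, -0.456, 0.0506]
tcp_rot: [[0.056, 0.998, 0.001], [0.998, -0.056, -0.001], [-0.001, 0.001, -1.0]]
contact_force: [-0.0, 0.0, 0.4]
opening: 0.068
grasp_force: 0.0
```

Run:
```python
from rig import arm, viewer
from h import *
s=viewer.read_camera("scene");t=viewer.read_camera("top")
o=np.vstack([cv2.resize(s["frame"][150:330,230:470],(720,340)),np.zeros((240,720,3),np.uint8)]);o[340:580,:480]=cv2.resize(t["frame"][165:275,260:480],(480,240))
cv2.imwrite("pics/w3.png",o[:,:,::-1])
st=arm.get_state();print(st["eef_pos"],w2s(st["eef_pos"]),plan(st,st["eef_pos"]))
```

```text
[ 0.52965641 -0.4564941   0.05123216] [-0.30542872 -0.00432194] (array([0., 0., 0.]), array([ 0.1,  0.1, -0. ]))
```

View pics/w3.png

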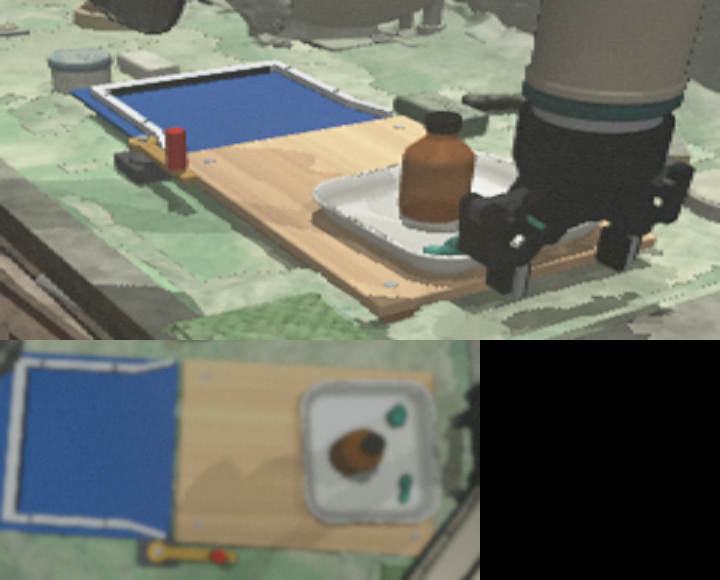

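Scene view: both fingers are behind the tray's rear wall and clear of it. The bottle stands, and the stones are at the rear of the tray. I'll start pushing slowly.

apply_moves(
  series=[
    {"offset": [0.3, 0, 0.1], "rot": [0, 0, 0]},
    {"offset": [0.6, 0, 0.1], "rot": [0, 0, 0]},
    {"offset": [0.9, 0, 0.1], "rot": [0, 0, 0]},
    {"offset": [1.1, 0, 0.1], "rot": [0, 0, 0]},
    {"offset": [1.3, 0, 0.1], "rot": [0, 0, 0]},
    {"offset": [1.5, 0, 0.1], "rot": [0, 0, 0]},
    {"offset": [1.7, 0, 0.1], "rot": [0, 0, 0]},
    {"offset": [1.9, 0, 0.1], "rot": [0, 0, 0]},
    {"offset": [2.1, 0, 0.1], "rot": [0, 0, 0]},
    {"offset": [2.3, 0, 0.1], "rot": [0, 0, 0]},
    {"offset": [2.5, 0, 0.1], "rot": [0, 0, 0]},
    {"offset": [2.7, 0, 0.1], "rot": [0, 0, 0]},
    {"offset": [3.0, 0, 0.1], "rot": [0, 0, 0]},
    {"offset": [3.3, 0, 0.1], "rot": [0, 0, 0]},
    {"offset": [3.6, 0, 0.1], "rot": [0, 0, 0]},
    {"offset": [3.9, 0, 0.1], "rot": [0, 0, 0]},
    {"offset": [4.2, 0, 0.1], "rot": [0, 0, 0]},
    {"offset": [4.5, 0, 0.1], "rot": [0, 0, 0]},
    {"offset": [4.8, 0, 0.1], "rot": [0, 0, 0]},
    {"offset": [5.0, 0, 0.1], "rot": [0, 0, 0]},
  ],
)

```text
clock: 13.02
eef_pos: [0.5315, -0.4057, 0.0483]
tcp_rot: [[0.056, 0.998, -0.0], [0.998, -0.056, 0.0], [0.0, -0.0, -1.0]]
contact_force: [-0.6, -1.1, -0.1]
opening: 0.068
grasp_force: 0.7
```

apply_moves(
  series=[
    {"offset": [0.2, 0, 0], "rot": [0, 0, 0]},
    {"offset": [0.5, 0, 0], "rot": [0, 0, 0]},
    {"offset": [0.9, 0, 0], "rot": [0, 0, 0]},
    {"offset": [1.3, 0, 0], "rot": [0, 0, 0]},
    {"offset": [1.8, 0, 0], "rot": [0, 0, 0]},
    {"offset": [2.3, 0, 0], "rot": [0, 0, 0]},
    {"offset": [2.8, 0, 0], "rot": [0, 0, 0]},
    {"offset": [3.3, 0, 0], "rot": [0, 0, 0]},
    {"offset": [3.8, 0, 0], "rot": [0, 0, 0]},
    {"offset": [4.3, 0, 0], "rot": [0, 0, 0]},
    {"offset": [4.8, 0, 0], "rot": [0, 0, 0]},
    {"offset": [5.3, 0, 0], "rot": [0, 0, 0]},
    {"offset": [5.8, 0, 0], "rot": [0, 0, 0]},
    {"offset": [6.3, 0, 0], "rot": [0, 0, 0]},
    {"offset": [6.8, 0, 0], "rot": [0, 0, 0]},
    {"offset": [7.3, 0, 0], "rot": [0, 0, 0]},
    {"offset": [7.7, 0, 0], "rot": [0, 0, 0]},
    {"offset": [8.0, 0, 0], "rot": [0, 0, 0]},
    {"offset": [8.3, 0, 0], "rot": [0, 0, 0]},
    {"offset": [8.5, 0, 0], "rot": [0, 0, 0]},
  ],
)

```text
clock: 15.52
eef_pos: [0.5362, -0.3209, 0.0483]
tcp_rot: [[0.056, 0.998, -0.0], [0.998, -0.056, -0.0], [-0.0, -0.0, -1.0]]
contact_force: [0.1, -0.6, -1.1]
opening: 0.0683
grasp_force: 0.7
```

```bash
cat > look.py <<'E'
import sys
from rig import arm, viewer
from h import *
s=viewer.read_camera("scene");t=viewer.read_camera("top")
o=np.vstack([cv2.resize(s["frame"][150:330,230:470],(720,340)),np.zeros((240,720,3),np.uint8)]);o[340:580,:480]=cv2.resize(t["frame"][165:275,240:460],(480,240))
cv2.imwrite(f"pics/{sys.argv[1]}.png",o[:,:,::-1])
st=arm.get_state();print(st["eef_pos"],w2s(st["eef_pos"]),st["contact_force"],plan(st,st["eef_pos"]))
E
python3 look.py p1
```

```text
[ 0.53624026 -0.32062228  0.04831395] [-0.16939728 -0.00339579] [ 0.80705461 -0.33908349  0.03511561] (array([0., 0., 0.]), array([-0., -0., -0.]))
```

View pics/p1.png

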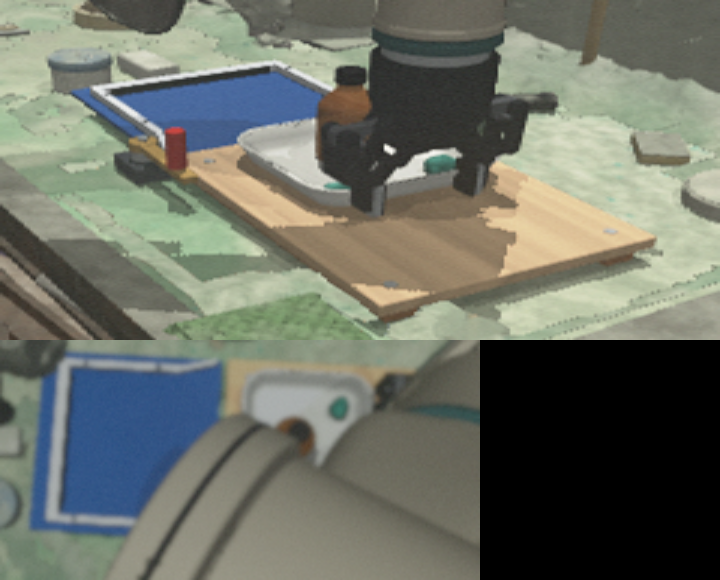

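The tray is sliding square, the bottle stands at scene crop (345,110), and the stones are inside. I'll continue, slowing down over the step.

apply_moves(
  series=[
    {"offset": [0.2, 0, 0], "rot": [0, 0, 0]},
    {"offset": [0.5, 0, 0], "rot": [0, 0, 0]},
    {"offset": [0.9, 0, 0], "rot": [0, 0, 0]},
    {"offset": [1.3, 0, 0], "rot": [0, 0, 0]},
    {"offset": [1.7, 0, 0], "rot": [0, 0, 0]},
    {"offset": [2.1, 0, 0], "rot": [0, 0, 0]},
    {"offset": [2.5, 0, 0], "rot": [0, 0, 0]},
    {"offset": [2.9, 0, 0], "rot": [0, 0, 0]},
    {"offset": [3.3, 0, 0], "rot": [0, 0, 0]},
    {"offset": [3.7, 0, 0], "rot": [0, 0, 0]},
    {"offset": [4.1, 0, 0], "rot": [0, 0, 0]},
    {"offset": [4.5, 0, 0], "rot": [0, 0, 0]},
    {"offset": [4.8, 0, 0], "rot": [0, 0, 0]},
    {"offset": [5.0, 0, 0], "rot": [0, 0, 0]},
    {"offset": [5.2, 0, 0], "rot": [0, 0, 0]},
    {"offset": [5.4, 0, 0], "rot": [0, 0, 0]},
    {"offset": [5.55, 0, 0], "rot": [0, 0, 0]},
    {"offset": [5.7, 0, 0], "rot": [0, 0, 0]},
    {"offset": [5.85, 0, 0], "rot": [0, 0, 0]},
    {"offset": [6.0, 0, 0], "rot": [0, 0, 0]},
  ],
)

```text
clock: 18.12
eef_pos: [0.5396, -0.2611, 0.0483]
tcp_rot: [[0.056, 0.998, -0.0], [0.998, -0.056, -0.0], [-0.0, -0.0, -1.0]]
contact_force: [0.3, -2.2, -0.3]
opening: 0.0685
grasp_force: 0.9
```

apply_moves(
  series=[
    {"offset": [0.15, 0, 0], "rot": [0, 0, 0]},
    {"offset": [0.3, 0, 0], "rot": [0, 0, 0]},
    {"offset": [0.45, 0, 0], "rot": [0, 0, 0]},
    {"offset": [0.6, 0, 0], "rot": [0, 0, 0]},
    {"offset": [0.75, 0, 0], "rot": [0, 0, 0]},
    {"offset": [0.9, 0, 0], "rot": [0, 0, 0]},
    {"offset": [1.05, 0, 0], "rot": [0, 0, 0]},
    {"offset": [1.2, 0, 0], "rot": [0, 0, 0]},
    {"offset": [1.35, 0, 0], "rot": [0, 0, 0]},
    {"offset": [1.5, 0, 0], "rot": [0, 0, 0]},
    {"offset": [1.65, 0, 0], "rot": [0, 0, 0]},
    {"offset": [1.8, 0, 0], "rot": [0, 0, 0]},
    {"offset": [1.95, 0, 0], "rot": [0, 0, 0]},
    {"offset": [2.1, 0, 0], "rot": [0, 0, 0]},
    {"offset": [2.25, 0, 0], "rot": [0, 0, 0]},
    {"offset": [2.4, 0, 0], "rot": [0, 0, 0]},
    {"offset": [2.55, 0, 0], "rot": [0, 0, 0]},
    {"offset": [2.7, 0, 0], "rot": [0, 0, 0]},
    {"offset": [2.85, 0, 0], "rot": [0, 0, 0]},
    {"offset": [3.0, 0, 0], "rot": [0, 0, 0]},
  ],
)

```text
clock: 20.62
eef_pos: [0.5412, -0.2312, 0.0483]
tcp_rot: [[0.056, 0.998, 0.0], [0.998, -0.056, -0.0], [-0.0, 0.0, -1.0]]
contact_force: [-0.1, -2.5, 1.4]
opening: 0.0683
grasp_force: 1.3
```

apply_moves(
  series=[
    {"offset": [0.15, 0, 0], "rot": [0, 0, 0]},
    {"offset": [0.3, 0, 0], "rot": [0, 0, 0]},
    {"offset": [0.45, 0, 0], "rot": [0, 0, 0]},
    {"offset": [0.6, 0, 0], "rot": [0, 0, 0]},
    {"offset": [0.8, 0, 0], "rot": [0, 0, 0]},
    {"offset": [1.0, 0, 0], "rot": [0, 0, 0]},
    {"offset": [1.2, 0, 0], "rot": [0, 0, 0]},
    {"offset": [1.4, 0, 0], "rot": [0, 0, 0]},
    {"offset": [1.6, 0, 0], "rot": [0, 0, 0]},
    {"offset": [1.8, 0, 0], "rot": [0, 0, 0]},
    {"offset": [2.0, 0, 0], "rot": [0, 0, 0]},
    {"offset": [2.2, 0, 0], "rot": [0, 0, 0]},
    {"offset": [2.4, 0, 0], "rot": [0, 0, 0]},
    {"offset": [2.6, 0, 0], "rot": [0, 0, 0]},
    {"offset": [2.8, 0, 0], "rot": [0, 0, 0]},
    {"offset": [3.0, 0, 0], "rot": [0, 0, 0]},
  ],
)

```text
clock: 22.62
eef_pos: [0.5426, -0.2006, 0.048]
tcp_rot: [[0.056, 0.998, -0.001], [0.998, -0.056, 0.001], [0.001, -0.001, -1.0]]
contact_force: [0.2, -2.4, -0.5]
opening: 0.0685
grasp_force: 0.9
```

```bash
python3 look.py p2
```

```text
[ 0.54272709 -0.20042886  0.04808982] [-0.04902607 -0.00323821] [-0.25497993  0.13226996  0.84379786] (array([0., 0., 0.]), array([-0. , -0.1, -0. ]))
```

View pics/p2.png

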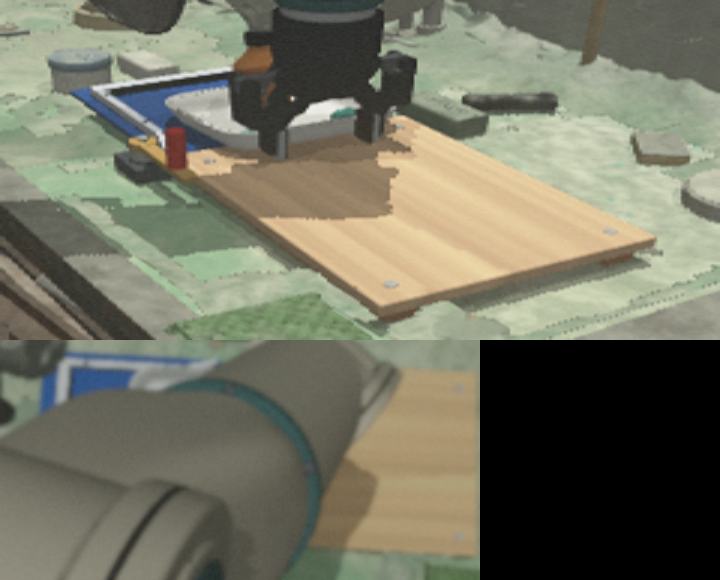

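The front is in the bay, the bottle is upright (crop 255,75), and the rear is nearly at the deck edge. I'll continue slowly.

apply_moves(
  series=[
    {"offset": [0.15, 0, 0], "rot": [0, 0, 0]},
    {"offset": [0.3, 0, 0], "rot": [0, 0, 0]},
    {"offset": [0.5, 0, 0], "rot": [0, 0, 0]},
    {"offset": [0.7, 0, 0], "rot": [0, 0, 0]},
    {"offset": [0.9, 0, 0], "rot": [0, 0, 0]},
    {"offset": [1.1, 0, 0], "rot": [0, 0, 0]},
    {"offset": [1.3, 0, 0], "rot": [0, 0, 0]},
    {"offset": [1.5, 0, 0], "rot": [0, 0, 0]},
    {"offset": [1.7, 0, 0], "rot": [0, 0, 0]},
    {"offset": [1.9, 0, 0], "rot": [0, 0, 0]},
    {"offset": [2.05, 0, 0], "rot": [0, 0, 0]},
    {"offset": [2.2, 0, 0], "rot": [0, 0, 0]},
    {"offset": [2.35, 0, 0], "rot": [0, 0, 0]},
    {"offset": [2.5, 0, 0], "rot": [0, 0, 0]},
    {"offset": [2.65, 0, 0], "rot": [0, 0, 0]},
    {"offset": [2.8, 0, 0], "rot": [0, 0, 0]},
    {"offset": [2.95, 0, 0], "rot": [0, 0, 0]},
    {"offset": [3.1, 0, 0], "rot": [0, 0, 0]},
    {"offset": [3.25, 0, 0], "rot": [0, 0, 0]},
    {"offset": [3.4, 0, 0], "rot": [0, 0, 0]},
  ],
)

```text
clock: 25.22
eef_pos: [0.5448, -0.1672, 0.0483]
tcp_rot: [[0.056, 0.998, -0.0], [0.998, -0.056, -0.0], [-0.0, -0.0, -1.0]]
contact_force: [-0.1, -1.5, -0.9]
opening: 0.0682
grasp_force: 0.8
```

apply_moves(
  series=[
    {"offset": [0.15, 0, 0], "rot": [0, 0, 0]},
    {"offset": [0.3, 0, 0], "rot": [0, 0, 0]},
    {"offset": [0.45, 0, 0], "rot": [0, 0, 0]},
    {"offset": [0.6, 0, 0], "rot": [0, 0, 0]},
    {"offset": [0.75, 0, 0], "rot": [0, 0, 0]},
    {"offset": [0.9, 0, 0], "rot": [0, 0, 0]},
    {"offset": [1.05, 0, 0], "rot": [0, 0, 0]},
    {"offset": [1.2, 0, 0], "rot": [0, 0, 0]},
    {"offset": [1.35, 0, 0], "rot": [0, 0, 0]},
    {"offset": [1.5, 0, 0], "rot": [0, 0, 0]},
    {"offset": [1.65, 0, 0], "rot": [0, 0, 0]},
    {"offset": [1.8, 0, 0], "rot": [0, 0, 0]},
    {"offset": [1.95, 0, 0], "rot": [0, 0, 0]},
    {"offset": [2.1, 0, 0], "rot": [0, 0, 0]},
    {"offset": [2.2, 0, 0], "rot": [0, 0, 0]},
  ],
)

```text
clock: 27.1
eef_pos: [0.5461, -0.1452, 0.0483]
tcp_rot: [[0.056, 0.998, 0.0], [0.998, -0.056, 0.0], [0.0, 0.0, -1.0]]
contact_force: [-0.1, -1.6, -0.3]
opening: 0.0681
grasp_force: 1.0
```

apply_moves(
  series=[
    {"offset": [0.15, 0, 0], "rot": [0, 0, 0]},
    {"offset": [0.3, 0, 0], "rot": [0, 0, 0]},
    {"offset": [0.45, 0, 0], "rot": [0, 0, 0]},
    {"offset": [0.6, 0, 0], "rot": [0, 0, 0]},
    {"offset": [0.75, 0, 0], "rot": [0, 0, 0]},
    {"offset": [0.9, 0, 0], "rot": [0, 0, 0]},
    {"offset": [1.0, 0, 0], "rot": [0, 0, 0]},
    {"offset": [1.1, 0, 0], "rot": [0, 0, 0]},
  ],
)

```text
clock: 28.1
eef_pos: [0.5467, -0.1343, 0.0483]
tcp_rot: [[0.056, 0.998, -0.0], [0.998, -0.056, -0.0], [-0.0, -0.0, -1.0]]
contact_force: [-0.2, -2.6, 0.7]
opening: 0.0683
grasp_force: 1.1
```

```bash
python3 look.py p3
python3 - <<'E'
from rig import arm,viewer
from h import *
c=viewer.read_camera("wrist");cv2.imwrite("pics/p3w.png",c["frame"][:,:,::-1])
a=cv2.imread("pics/p3.png")[:340];b=c["frame"][:230,100:580,::-1]
o=np.zeros((575,720,3),np.uint8);o[:340]=a;o[340:570,:480]=b;cv2.imwrite("pics/p3c.png",o)
E
```

```text
[ 0.5467158  -0.13417232  0.04832045] [ 0.01735127 -0.00356358] [ 0.61877069 -2.17517596  1.13840533] (array([0., 0., 0.]), array([ 0., -0., -0.]))
```

View pics/p3c.png

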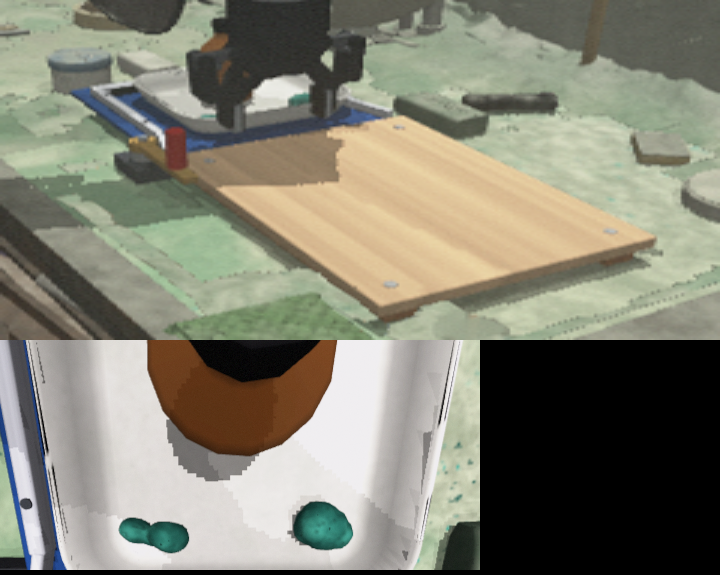

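The tray is in the bay between the rails, the bottle is standing, and both stones are inside. Now I'll find the end stop by force.

apply_moves(
  series=[
    {"offset": [0.1, 0, 0], "rot": [0, 0, 0]},
    {"offset": [0.2, 0, 0], "rot": [0, 0, 0]},
    {"offset": [0.3, 0, 0], "rot": [0, 0, 0]},
    {"offset": [0.3, 0, 0], "rot": [0, 0, 0]},
  ],
)

```text
clock: 28.75
eef_pos: [0.5469, -0.1312, 0.0483]
tcp_rot: [[0.056, 0.998, -0.0], [0.998, -0.056, 0.0], [0.0, -0.0, -1.0]]
contact_force: [0.5, -3.0, 0.5]
opening: 0.068
grasp_force: 0.9
```

apply_moves(
  series=[
    {"offset": [0.1, 0, 0], "rot": [0, 0, 0]},
    {"offset": [0.2, 0, 0], "rot": [0, 0, 0]},
    {"offset": [0.3, 0, 0], "rot": [0, 0, 0]},
    {"offset": [0.3, 0, 0], "rot": [0, 0, 0]},
  ],
)

```text
clock: 29.25
eef_pos: [0.5469, -0.1291, 0.0483]
tcp_rot: [[0.057, 0.998, -0.0], [0.998, -0.057, -0.001], [-0.001, 0.0, -1.0]]
contact_force: [-0.4, -5.2, 0.8]
opening: 0.0684
grasp_force: 2.3
```

apply_moves(
  series=[
    {"offset": [0.1, 0, 0], "rot": [0, 0, 0]},
    {"offset": [0.2, 0, 0], "rot": [0, 0, 0]},
    {"offset": [0.2, 0, 0], "rot": [0, 0, 0]},
  ],
)

```text
clock: 29.62
eef_pos: [0.5467, -0.129, 0.0483]
tcp_rot: [[0.058, 0.998, 0.0], [0.998, -0.058, -0.003], [-0.003, 0.0, -1.0]]
contact_force: [-1.6, -7.2, -0.5]
opening: 0.068
grasp_force: 4.1
```

apply_moves(
  series=[
    {"offset": [0.1, 0, 0], "rot": [0, 0, 0]},
    {"offset": [0.2, 0, 0], "rot": [0, 0, 0]},
    {"offset": [0.3, 0, 0], "rot": [0, 0, 0]},
    {"offset": [0.3, 0, 0], "rot": [0, 0, 0]},
  ],
)

```text
clock: 30.12
eef_pos: [0.5466, -0.1289, 0.0485]
tcp_rot: [[0.059, 0.998, 0.001], [0.998, -0.059, -0.007], [-0.007, 0.001, -1.0]]
contact_force: [-2.5, -13.4, -0.3]
opening: 0.0686
grasp_force: 6.7
```

apply_moves(
  series=[
    {"offset": [-0.3, 0, 0], "rot": [0, 0, 0]},
    {"offset": [-0.7, 0, 0], "rot": [0, 0, 0]},
    {"offset": [-1.5, 0, 0], "rot": [0, 0, 0]},
    {"offset": [-3.5, 0, 0], "rot": [0, 0, 0]},
    {"offset": [-5.5, 0, -1], "rot": [0, 0, 0]},
    {"offset": [-7, 0, -5], "rot": [0, 0, 0]},
    {"offset": [-8, -4, -10], "rot": [0, 0, 0]},
    {"offset": [-8, -9, -12], "rot": [0, 0, 0]},
    {"offset": [-8, -11, -12], "rot": [0, 0, 0]},
    {"offset": [-8, -11, -12], "rot": [0, 0, 0]},
  ],
  hand=0.5,
)

```text
clock: 31.38
eef_pos: [0.4316, -0.1977, 0.1688]
tcp_rot: [[0.058, 0.998, -0.0], [0.998, -0.058, 0.0], [0.0, -0.0, -1.0]]
contact_force: [0.6, 0.0, 0.0]
opening: 0.0426
grasp_force: 0.0
```

Run:
```python
from rig import arm,viewer
from h import *
np.set_printoptions(precision=4,suppress=True)
c=viewer.read_camera("wrist");t=viewer.read_camera("top");s=viewer.read_camera("scene")
o=np.zeros((580,780,3),np.uint8);o[:400,:640]=c["frame"];o[400:,:300]=cv2.resize(t["frame"][165:275,240:420],(300,180));o[400:,310:610]=cv2.resize(s["frame"][150:258,230:410],(300,180));cv2.imwrite("pics/p4.png",o[:,:,::-1])
b=blob(c,(0,140,60),(7,255,255));p=b[0].reshape(-1,2);print(cv2.boundingRect(b[0]));u=p[p[:,1]>p[:,1].max()-9].mean(0);w=ray(c,u,.088)[0];print(u,w,w2s(w)*1e3)
st=arm.get_state();print(st["eef_pos"],plan(st,(*w[:2],.068)))
```

```text
(308, 192, 19, 34)
[317.04 221.84] [ 0.4286 -0.1959  0.088 ] [-50.838  110.9597]
[ 0.4344 -0.1975  0.1681] (array([ 0.13, -0.59, 10.01]), array([ 0.1,  0. , -0. ]))
```

View pics/p4.png

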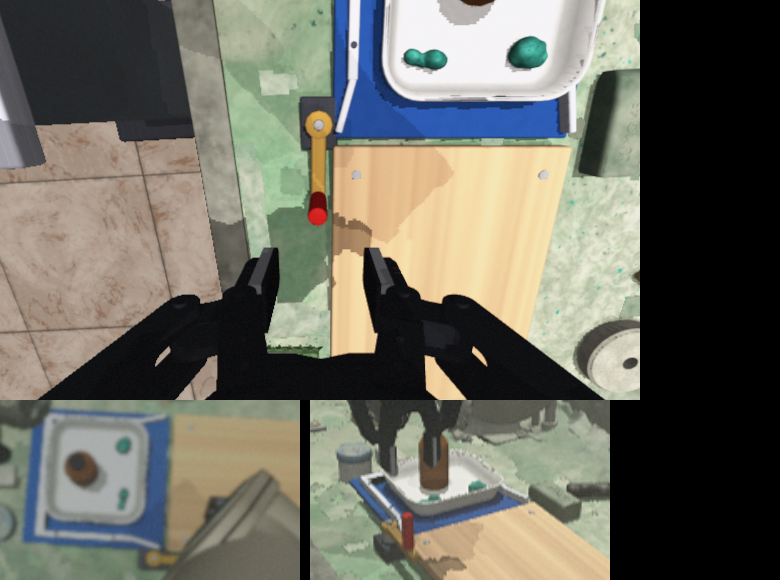

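Wrist view: the tray is square in the bay, the stones are inside, and the bottle is standing. The post is at (317,215). I'll grip it and swing it back.

apply_moves(
  series=[
    {"offset": [0.3, -0.5, 0], "rot": [0, 0, 0]},
    {"offset": [0.3, -0.5, 3], "rot": [0, 0, 0]},
    {"offset": [0.3, -0.5, 6], "rot": [0, 0, 0]},
    {"offset": [0.3, -0.5, 8.5], "rot": [0, 0, 0]},
    {"offset": [0.3, -0.5, 9.8], "rot": [0, 0, 0]},
    {"offset": [0.3, -0.5, 9.8], "rot": [0, 0, 0]},
  ],
)

```text
clock: 32.28
eef_pos: [0.4278, -0.1936, 0.0696]
tcp_rot: [[0.056, 0.998, -0.002], [0.998, -0.056, 0.001], [0.001, -0.002, -1.0]]
contact_force: [0.4, -0.1, 0.0]
opening: 0.0422
grasp_force: 0.0
```

apply_moves(
  series=[
    {"offset": [0, 0, 0], "rot": [0, 0, 0]},
    {"offset": [0, 0, 0], "rot": [0, 0, 0]},
    {"offset": [0, 0, 0], "rot": [0, 0, 0]},
    {"offset": [0, 0, 0], "rot": [0, 0, 0]},
    {"offset": [0, 0, 0], "rot": [0, 0, 0]},
  ],
  hand=0.1,
  newtons=20,
)

```text
clock: 32.9
eef_pos: [0.4287, -0.1941, 0.071]
tcp_rot: [[0.056, 0.998, 0.002], [0.998, -0.056, -0.001], [-0.0, 0.002, -1.0]]
contact_force: [-0.6, -0.3, 6.5]
opening: 0.0135
grasp_force: 21.2
```

apply_moves(
  series=[
    {"offset": [0.05, 0.78, -0.1], "rot": [0, 0, 0]},
    {"offset": [0.2, 1.55, -0.1], "rot": [0, 0, 0]},
    {"offset": [0.46, 2.3, -0.1], "rot": [0, 0, 0]},
    {"offset": [0.8, 3.0, -0.1], "rot": [0, 0, 0]},
    {"offset": [1.24, 3.65, -0.1], "rot": [0, 0, 0]},
    {"offset": [1.76, 4.24, -0.1], "rot": [0, 0, 0]},
    {"offset": [2.35, 4.76, -0.1], "rot": [0, 0, 0]},
    {"offset": [3.0, 5.2, -0.1], "rot": [0, 0, 0]},
    {"offset": [3.7, 5.54, -0.1], "rot": [0, 0, 0]},
    {"offset": [4.45, 5.8, -0.1], "rot": [0, 0, 0]},
    {"offset": [5.22, 5.95, -0.1], "rot": [0, 0, 0]},
    {"offset": [6.0, 6.0, -0.1], "rot": [0, 0, 0]},
    {"offset": [6.3, 6.0, -0.1], "rot": [0, 0, 0]},
    {"offset": [6.4, 6.0, -0.1], "rot": [0, 0, 0]},
    {"offset": [6.4, 6.0, -0.1], "rot": [0, 0, 0]},
  ],
)

```text
clock: 34.78
eef_pos: [0.4931, -0.1333, 0.0714]
tcp_rot: [[0.056, 0.998, 0.002], [0.998, -0.056, -0.001], [-0.0, 0.002, -1.0]]
contact_force: [4.6, -1.9, -7.7]
opening: 0.0135
grasp_force: 20.0
```

apply_moves(
  series=[
    {"offset": [0.2, 0, 0], "rot": [0, 0, 0]},
    {"offset": [0.4, 0, 0], "rot": [0, 0, 0]},
    {"offset": [0.4, 0, 0], "rot": [0, 0, 0]},
  ],
)

```text
clock: 35.15
eef_pos: [0.4933, -0.13, 0.0714]
tcp_rot: [[0.056, 0.998, 0.003], [0.998, -0.056, -0.001], [-0.001, 0.003, -1.0]]
contact_force: [5.4, -4.3, -8.0]
opening: 0.0138
grasp_force: 20.0
```

apply_moves(
  series=[
    {"offset": [-0.1, 0, 0], "rot": [0, 0, 0]},
    {"offset": [-0.1, 0, 0], "rot": [0, 0, 0]},
    {"offset": [-0.1, 0, 0], "rot": [0, 0, 0]},
    {"offset": [-0.1, 0, -2], "rot": [0, 0, 0]},
    {"offset": [-0.1, 0, -5], "rot": [0, 0, 0]},
    {"offset": [-0.5, 0, -9], "rot": [0, 0, 0]},
    {"offset": [-6, -2, -12], "rot": [0, 0, 0]},
    {"offset": [-11, -4, -14], "rot": [0, 0, 0]},
    {"offset": [-16, -4, -16], "rot": [0, 0, 0]},
    {"offset": [-20, -4, -16], "rot": [0, 0, 0]},
    {"offset": [-20, -4, -16], "rot": [0, 0, 0]},
    {"offset": [-20, -4, -16], "rot": [0, 0, 0]},
  ],
  hand=0.5,
)

```text
clock: 36.65
eef_pos: [0.4404, -0.3255, 0.2309]
tcp_rot: [[0.056, 0.998, -0.001], [0.998, -0.056, 0.002], [0.002, -0.001, -1.0]]
contact_force: [-0.6, 0.3, -0.4]
opening: 0.0427
grasp_force: 0.0
```

Run:
```python
from rig import arm,viewer
from h import *
np.set_printoptions(precision=4,suppress=True)
c=viewer.read_camera("wrist");t=viewer.read_camera("top");s=viewer.read_camera("scene")
o=np.zeros((600,800,3),np.uint8);o[:300,:480]=cv2.resize(c["frame"],(480,300));o[300:,:400]=cv2.resize(t["frame"][160:265,230:370],(400,300),interpolation=cv2.INTER_CUBIC);o[300:,400:]=cv2.resize(s["frame"][150:255,240:380],(400,300),interpolation=cv2.INTER_CUBIC);cv2.imwrite("pics/p5.png",o[:,:,::-1])
b=blob(t,(0,140,80),(7,255,255),(315,215,350,262))
if b:print(cv2.boundingRect(b[0]))
```

```text
(332, 232, 4, 6)
```

View pics/p5.png

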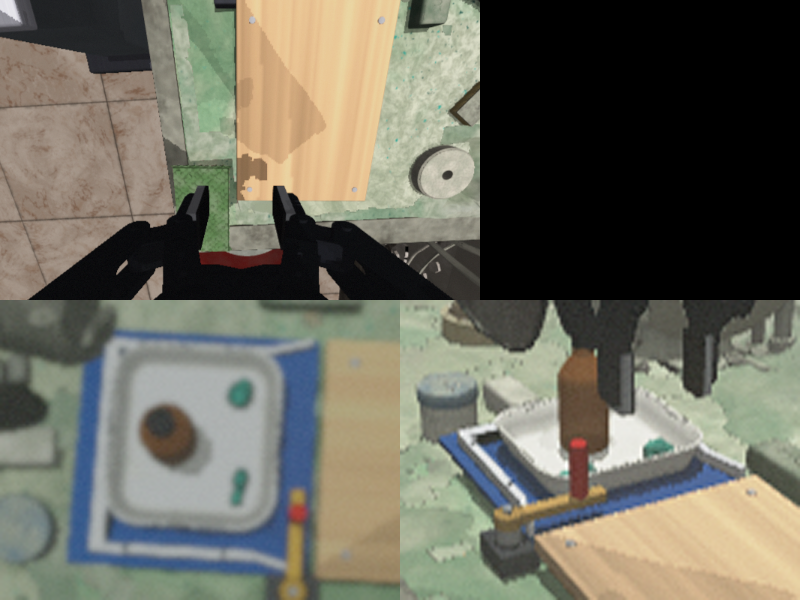

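The tray is home against the stop. The bottle is upright with the stones inside, and the post is back at its original pixel (332,232), so the catch is square across. The pot and wax bar in view haven't moved. I'm handing in.

```bash
python3 -c "
from rig import arm
print(arm.sign_off())"
```

```text
the job is handed in; nothing more can be done
None
```

The job is handed in: the tray is home against the end stop (it stopped moving under a 13 N push), with the bottle standing and both stones in the tray. The catch is back square across behind it, and it took about 37 s of the 72 s allowed.

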